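# Fetch the clamp lever that matches the pattern

## Robot

A 6-joint arm with a two-finger parallel gripper is mounted at the origin on a cart in front of the work surface, level with it; the furniture and walls round the work are solid. World frame = base frame: x ahead of the robot, y to its left, z up, the work surface at z = 0. Lengths are in m, angles in degrees, forces in N, time in s.
With the tool pointing down it reaches from about 0.4 to 0.825 m from the base axis. Payload 7 kg.
Tool frame: the origin (TCP) lies between the finger pads; the fingertips stand 14 mm ahead of it and the grasp point (between the pads) lies 5 mm behind it (r.tips_ahead is the distance from the TCP to the fingertips, in m); z points along the fingers, y is the direction in which the jaws open and shut (so a half turn about z gives the same grasp; the last joint's range is limited). The gripper opens to 88 mm and grips with 3 to 60 N. Pads are 19 mm wide; open, the fingers measure 130 mm over their backs; the gripper's body (78 mm by 193 mm) begins 47 mm behind the grasp point.
Start: joints at [-57.634, 20.546, 0.682, 0, -70.136, -16.507], TCP at [0.184, -0.649, 0.241] pointing down, gripper open.
Joint ranges: [-176.03, 176.03], [-82.01, 121.73], [-58.28, 71.71], [-173.87, 95.51], [-174.79, -0.11], [-173.66, 173.66]. Speed limits (degrees/s): [136.94, 136.94, 172.46, 180, 180, 180].

## Interface

Orientations are given as [roll, pitch, yaw] about the fixed x, y, z axes, in that order (R = Rz(yaw) Ry(pitch) Rx(roll)).
In Python, from plant import r gives the robot as it stands.
- The arm moves only by the tool apply_moves, never from a script. Its arguments are lists of equal length, an entry for each row: "slide": the shift along the tool's x, y, z as a fraction of full scale, a list of three; "turn": the turn, a rotation vector about the tool's x, y, z as a fraction of full scale, a list of three; "jaw": the closure, from 0 (fully open) to 1 (shut). In form: {"slide": [[dx, dy, dz], ...], "turn": [[wx, wy, wz], ...], "jaw": [jaw, ...]}. A call has 1 to 8 rows; each row shifts and turns the commanded pose from where the row before left it, along the tool's axes as they then stand; what a row does not reach is not made up. Full scale, the value 1, is 0.1 m for a shift and 1.5 rad for a turn. A row lasts 1/10 s, in which the tool goes at most 50 mm and 8.59 degrees, less where a joint would pass 70% of its speed; a pose out of reach is approached as far as the arm can. A call with a number of a shift or a turn outside -1 to 1 is refused whole. A call with a gripper value outside its range is refused whole. The fingers move at their own pace and stop on an object; "newtons" is the grip in N (left out, the last holds). Time passes only in rows, so rows that do not move let the fingers close. It gives the time, the measured TCP pose, the force and the opening at its end, in the units of the state.
- r.get_state(): the state, without advancing time (a new reading comes with each control period).
- r.capture(name): name is "scene" or "top" or "wrist"; returns a dict with "pixels" (420x560x3 uint8, blue, green, red), "depth" (420x560 float32, m along the optical axis (not along the pixel's ray), 0 where there is no reading), "fx", "fy", "cx", "cy" (pixels), "rvec" (rotation vector, rad) and "tvec" (3), from world to camera coordinates, as OpenCV has them. Camera axes: x right, y down, z forward; pixel columns grow to the right and rows downward; lengths in m; the calibration is good to about 2 mm. The wrist camera is an equidistant fisheye: a pixel r from the principal point sees the ray r / f radians off the axis. A picture is of the moment at which its call begins.
- r.close_job(): hands the job in, once; it reports no verdict.
The state is a dict: "time_s": time; "joints": joint angles; "qd": joint speeds; "joint_torque": joint torques, N m; "tcp_pos": TCP position; "eef_rot": TCP orientation; "contact_force": force on the tool from outside, world axes, zero at the start; "moment": the same for the moment, N m; "gripper_width": finger opening in m.
Only numpy, scipy, OpenCV 4.12 (cv2) and the standard library are available. Lean on these libraries where they do the work, as an engineer would, in place of code of your own. Each camera call takes 0.05 s, during which the arm holds its last target.

## Task

A pattern of the clamp lever we need lies on the round board beside the box. Draw the bolt right out, slide the box's lid fully back, and put the lever with the same head shape as that pattern flat in the shallow tray. Leave the other levers in the box, the lid open, and do not disturb the bottles.

Things in the scene. Friction and masses are not known exactly. Their poses are not given: they have to be found in the camera images.
- box: Fixed plywood box, 138 (its x) x 270 (y) x 47 mm high, turned up to 0.3 rad. Origin under its centre, on the bench. Floor 6 mm up; two dividers 38 mm high make three bins, each 122 (x) x 81 mm (y), centred at y -86, 0, +86 mm. The bolt's block, 44 mm wide, 47 mm high, stands out from its right end to y -215 mm; runners for the lid reach 125 mm behind it.
- lid (a joint): Flat wooden lid over all three bins, top 47 mm above the bench. Slides level along the box's +x (away from the robot), 0 shut to 0.130 m fully open, which bares the bins; resists with about 2 N and stays where left. Steel lugs on its right end take the bolt: it cannot slide until the bolt is drawn.
- lid_knob (a point): On the lid's round wooden knob: 24 mm across, from 47 to 77 mm above the bench, this point at 64 mm; at the box's centre when the lid is shut, moves with the lid. Axes as the box's.
- bolt (a joint): Steel bolt on the box's right end that locks the lid. Slides along the box's -y (outward), 0 home to 0.030 m fully drawn; resists with about 1.5 N and stays where left. The lid is free from about 0.023 m on.
- bolt_knob (a point): On the bolt's upright round steel pin: 15 mm across, from 56 to 96 mm above the bench, this point at 80 mm; at y -165 mm of the box when home, moves with the bolt. The bolt's rod runs along y beneath it (top 59 mm up); rod guides 20 mm wide (x), 63 mm high stand 24 mm from the pin inward and 47 mm outward (bolt home). Axes as the box's.
- tray: Fixed shallow wooden tray, 138 (its x) x 88 mm (y), walls 5 mm thick, 16 mm high, floor 5 mm above the bench; origin under its centre, on the bench. Left or right of the box, turned up to 0.5 rad.
- round_board: Fixed round plywood board, 140 mm across, 6 mm thick, flat on the bench, on the other side of the box from the tray; origin under its centre. The one pattern lying on it (centres within 25 mm) is the sample.
- round_pattern: Fixed pattern, same shape and size as the lever of that name; head: a disc 44 mm across. Lies either on the round board (then it is the sample) or on the rectangular board at the back of the bench (then it plays no part). Origin at the middle of its length, on its underside; x points from handle to head.
- fork_pattern: Fixed pattern, same shape and size as the lever of that name; head: a two-pronged fork 44 mm wide (prongs 12 mm wide, gap 20 mm, opening away from the handle). Lies either on the round board (then it is the sample) or on the rectangular board at the back of the bench (then it plays no part). Origin at the middle of its length, on its underside; x points from handle to head.
- tee_pattern: Fixed pattern, same shape and size as the lever of that name; head: a T (neck 14 mm wide, then a cross-bar 44 mm wide at the far tip). Lies either on the round board (then it is the sample) or on the rectangular board at the back of the bench (then it plays no part). Origin at the middle of its length, on its underside; x points from handle to head.
- round_grip (a point): Loose dark wooden lever, 105 mm long, 80 g, in any of the bins, roughly along the box's x, head to or from the robot. Handle 70 x 18 x 24 mm high; head 16 mm thick: a disc 44 mm across. This point: on the handle, half-way up, x towards the head; the head begins 25 mm ahead of it, the lever's middle is 8 mm ahead.
- fork_grip (a point): Loose dark wooden lever, 105 mm long, 80 g, in any of the bins, roughly along the box's x, head to or from the robot. Handle 70 x 18 x 24 mm high; head 16 mm thick: a two-pronged fork 44 mm wide (prongs 12 mm wide, gap 20 mm, opening away from the handle). This point: on the handle, half-way up, x towards the head; the head begins 25 mm ahead of it, the lever's middle is 8 mm ahead.
- tee_grip (a point): Loose dark wooden lever, 105 mm long, 80 g, in any of the bins, roughly along the box's x, head to or from the robot. Handle 70 x 18 x 24 mm high; head 16 mm thick: a T (neck 14 mm wide, then a cross-bar 44 mm wide at the far tip). This point: on the handle, half-way up, x towards the head; the head begins 25 mm ahead of it, the lever's middle is 8 mm ahead.
- polish_bottle_mid (a point): Bystander: plastic bottle, 55 mm across, 128 mm high, standing near one end of the tray; point on its axis 56 mm above the bench. Upright: z up.
- glue_bottle_mid (a point): Bystander: slim bottle with a spout, 34 mm across, 95 mm high, standing by the round board; point on its axis 40 mm above the bench. Upright: z up.
- sealer_bottle_mid (a point): Bystander: brown bottle, 47 mm across, 106 mm high, standing close to the left end of the box; point on its axis 46 mm above the bench. Upright: z up.

How it is judged (in metres and radians):
On the way, in this order (a step that is already met when the one before it is completed fails the run):
1. the bolt is drawn out (value of joint bolt above 0.024 m), for 0.2 s.
2. the lid is slid fully back (value of joint lid above 0.118 m), for 0.2 s.
At the end, for the whole second after the job is handed in: Bolt drawn at least 23 mm, lid open at least 115 mm. The lever that matches the pattern on the round board lies flat and right way up on the tray's floor (within 0.12 rad; grip point within 45 mm along, 35 mm across of the tray's centre). The other two levers lie in the box (value of joint bolt above 0.023 m and value of joint lid above 0.115 m and ((horizontal distance between round_pattern and round_board below 0.035 m and x of round_grip in the frame of tray between -0.045 and 0.045 m and y of round_grip in the frame of tray between -0.035 and 0.035 m and z of round_grip in the frame of tray below 0.022 m and angle between round_grip's own z axis and vertical below 0.12 rad and x of fork_grip in the frame of box between -0.06 and 0.06 m and y of fork_grip in the frame of box between -0.125 and 0.125 m and z of each of fork_grip, tee_grip in the frame of box below 0.035 m and x of tee_grip in the frame of box between -0.06 and 0.06 m and y of tee_grip in the frame of box between -0.125 and 0.125 m) or (horizontal distance between fork_pattern and round_board below 0.035 m and x of fork_grip in the frame of tray between -0.045 and 0.045 m and y of fork_grip in the frame of tray between -0.035 and 0.035 m and z of fork_grip in the frame of tray below 0.022 m and angle between fork_grip's own z axis and vertical below 0.12 rad and x of round_grip in the frame of box between -0.06 and 0.06 m and y of round_grip in the frame of box between -0.125 and 0.125 m and z of each of round_grip, tee_grip in the frame of box below 0.035 m and x of tee_grip in the frame of box between -0.06 and 0.06 m and y of tee_grip in the frame of box between -0.125 and 0.125 m) or (horizontal distance between tee_pattern and round_board below 0.035 m and x of tee_grip in the frame of tray between -0.045 and 0.045 m and y of tee_grip in the frame of tray between -0.035 and 0.035 m and z of tee_grip in the frame of tray below 0.022 m and angle between tee_grip's own z axis and vertical below 0.12 rad and x of round_grip in the frame of box between -0.06 and 0.06 m and y of round_grip in the frame of box between -0.125 and 0.125 m and z of each of round_grip, fork_grip in the frame of box below 0.035 m and x of fork_grip in the frame of box between -0.06 and 0.06 m and y of fork_grip in the frame of box between -0.125 and 0.125 m))); the robot touches nothing.
It fails at once if a bottle is pushed more than 30 mm or tipped by more than 0.5 rad ((distance of polish_bottle_mid from where it was at the start of the episode above 0.03 m or angle between polish_bottle_mid's own z axis and vertical above 0.5 rad) or (distance of glue_bottle_mid from where it was at the start of the episode above 0.03 m or angle between glue_bottle_mid's own z axis and vertical above 0.5 rad) or (distance of sealer_bottle_mid from where it was at the start of the episode above 0.03 m or angle between sealer_bottle_mid's own z axis and vertical above 0.5 rad)).
It fails at once if a lever that does not match the sample is lifted out of the box ((not (horizontal distance between round_pattern and round_board below 0.035 m) and height (world z) of round_grip above 0.08 m) or (not (horizontal distance between fork_pattern and round_board below 0.035 m) and height (world z) of fork_grip above 0.08 m) or (not (horizontal distance between tee_pattern and round_board below 0.035 m) and height (world z) of tee_grip above 0.08 m)).
It also fails if it takes over 59 s, if anything falls off the work surface, if the arm or the gripper's body presses on something with over 40 N, if the wrist force passes 120 N, or if a joint passes its speed limit or range.

## Working session

There is one attempt and no reset: what is moved stays moved. The work goes in short steps, Python scripts to look and compute and a tool call to move; the robot and the scene stay as the last step left them, time stands still between calls to the robot, and variables do not carry over. Pictures are saved under pics/ and viewed, and the job is handed in when it is done.

Besides the shell and the picture viewer there is one more tool, called after "Request:" by a JSON object that holds its "fn" and its "kwargs". apply_moves: Moves the arm, as the interface text tells. Shift numbers are shares of 0.1 m and turn numbers shares of 1.5 rad, none past 1 either way. Its arguments: {"type":"object","properties":{"slide":{"type":"array"},"turn":{"type":"array"},"jaw":{"type":"array"},"newtons":{"type":"number"}},"required":["slide","turn","jaw"]}

```bash
ls; mkdir -p pics
python3 - <<'E'
from plant import r
import cv2,numpy as np
print(r.get_state())
for n in("scene","top"):
    c=r.capture(n);cv2.imwrite(f"pics/{n}0.png",c["pixels"]);np.savez(f"{n}0.npz",**c)
    print(n,c["fx"],c["fy"],c["cx"],c["cy"],c["rvec"],c["tvec"], (c["depth"]>0).mean())
E
```

```text
pics
{'time_s': 0.0, 'joints': array([-5.76339191e+01,  2.05914447e+01,  6.32754571e-01, -2.29494849e-02,
       -7.01353368e+01, -1.65076978e+01]), 'qd': array([ 0.05056146, -0.04751911,  0.06394387, -0.00890389, -0.01244437,
        0.00421423]), 'joint_torque': array([-3.73591929e-04, -5.82723820e+01,  2.93048304e+01,  6.99739963e+00,
        6.84063751e-03, -1.61254188e-04]), 'tcp_pos': array([ 0.18431734, -0.64884763,  0.23960592]), 'eef_rot': array([ 1.79903718e+02, -6.03562838e-03, -1.64149428e+02]), 'contact_force': array([ 0.16192953, -0.44185382, -0.06028022]), 'moment': array([ 0.01166433,  0.00825109, -0.03712317]), 'gripper_width': 0.08749757077001534}
scene 540.2330215455454 540.2330215455454 285.95363817164065 208.6767632629796 [ 1.80338425 -1.46560934  0.76011039] [-0.08683084  0.38658367  1.07285913] 0.996203231292517
top 427.7854348639551 427.7854348639551 280.0658064320634 207.3515556526799 [ 2.2329965  -2.16876596  0.08059262] [0.02178183 0.56969619 1.27687873] 0.995969387755102
```

View pics/scene0.png

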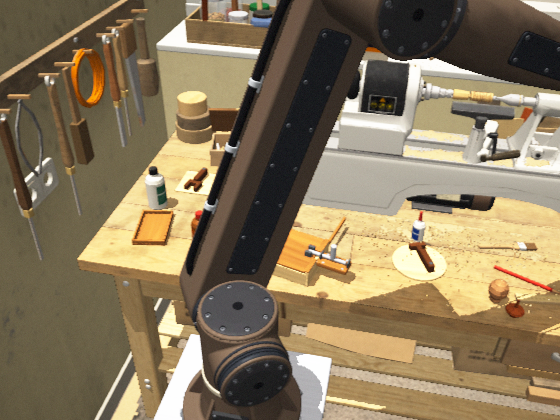

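View pics/top0.png

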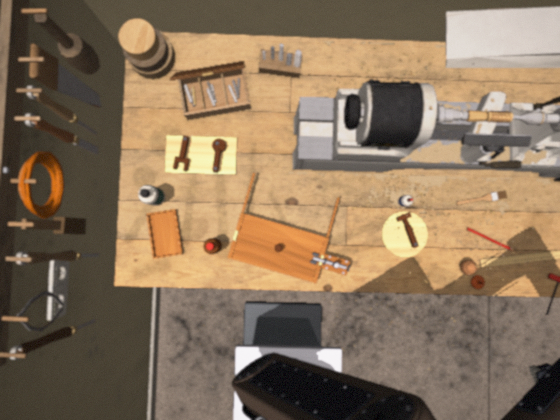

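The pattern on the round board, top view (407,230), looks like a tee. The rectangular board at (200,155) holds the fork and the round. The box is at (283,247), the bolt at (330,262) and the tray at (166,233). Next I'll zoom in and measure.

```bash
cat > h.py <<'E'
import numpy as np,cv2
from scipy.spatial.transform import Rotation as Ro
def pose(c):
    R=Ro.from_rotvec(np.ravel(c["rvec"])).as_matrix();t=np.ravel(c["tvec"]);return R,t
def cloud(c):
    R,t=pose(c);v,u=np.indices(c["depth"].shape);d=c["depth"]
    P=np.stack([(u-c["cx"])/c["fx"]*d,(v-c["cy"])/c["fy"]*d,d],-1)
    return (P-t)@R
def plane(c,uv,z):
    R,t=pose(c);uv=np.atleast_2d(np.array(uv,float))
    ray=np.c_[(uv[:,0]-c["cx"])/c["fx"],(uv[:,1]-c["cy"])/c["fy"],np.ones(len(uv))]@R
    o=-t@R
    return o+ray*((z-o[2])/ray[:,2])[:,None]
E
python3 - <<'E'
from h import *
c=dict(np.load("top0.npz"));p=c["pixels"]
z=cv2.resize(p[160:310,120:440],None,fx=2.5,fy=2.5,interpolation=cv2.INTER_CUBIC);cv2.imwrite("pics/z0.png",z)
W=cloud(c)
for u,v in [(60,250),(280,225),(300,255),(407,230),(345,265),(420,250),(165,232),(140,220),(200,220),(280,247),(150,193),(212,245),(405,200)]:
    print(u,v,W[v,u].round(3))
# box top by height
h=W[...,2];box=((h>.04)&(h<.056)).astype(np.uint8);box[:, :215]=0;box[:,360:]=0;box[:160]=0;box[300:]=0
cv2.imwrite("pics/hm.png",cv2.resize((np.clip(h,0,.12)/.12*255).astype(np.uint8)[160:310,120:440],None,fx=2.5,fy=2.5,interpolation=0))
E
```

```text
60 250 [0.433 0.601 0.198]
280 225 [0.515 0.038 0.048]
300 255 [ 0.429 -0.023  0.049]
407 230 [ 0.511 -0.344  0.027]
345 265 [ 0.403 -0.157  0.044]
420 250 [ 0.452 -0.391  0.008]
165 232 [0.485 0.383 0.008]
140 220 [0.519 0.461 0.003]
200 220 [0.524 0.279 0.007]
280 247 [0.452 0.036 0.076]
150 193 [0.593 0.404 0.109]
212 245 [0.453 0.226 0.108]
405 200 [ 0.599 -0.327  0.059]
```

View pics/z0.png

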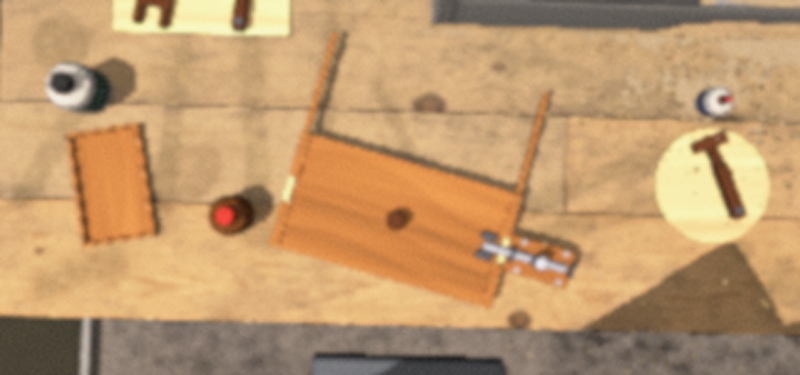

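View pics/hm.png

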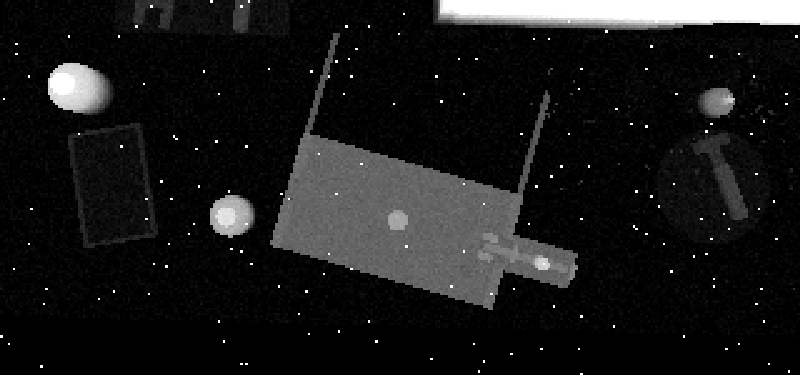

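The sample is a tee: the cross-bar is at (712,143) and the handle end at (738,213). Now the poses.

Run:
```python
from h import *
c=dict(np.load("top0.npz"));W=cloud(c)
h=cv2.medianBlur(W[...,2].astype(np.float32),3)
roi=np.zeros(h.shape,bool);roi[160:300,215:360]=1
m=(roi&(h>.035)&(h<.056)).astype(np.uint8)
m=cv2.morphologyEx(m,cv2.MORPH_OPEN,np.ones((25,25),np.uint8))
m=cv2.morphologyEx(m,cv2.MORPH_CLOSE,np.ones((9,9),np.uint8))
cn=max(cv2.findContours(m,0,2)[0],key=cv2.contourArea)
P=plane(c,cn[:,0],.047)[:,:2]
print("box rect",cv2.minAreaRect((P*1000).astype(np.float32)))
# lid knob, bolt knob
for nm,lo,hi,reg in [("lidknob",.06,.1,(200,290,250,310)),("boltknob",.075,.11,(240,285,318,350))]:
    k=np.zeros(h.shape,bool);k[reg[0]:reg[1],reg[2]:reg[3]]=1
    k&=(h>lo)&(h<hi); v,u=np.nonzero(k); zt=np.median(h[k]);print(nm,k.sum(),zt,plane(c,[u.mean(),v.mean()],zt),W[k].mean(0))
# tray walls
k=np.zeros(h.shape,np.uint8);hsv=cv2.cvtColor(c["pixels"],cv2.COLOR_BGR2HSV)
reg=(slice(200,265),slice(140,190))
print("hsv tray",hsv[232,165],"bench",hsv[232,195],hsv[200,140])
k[reg]=((hsv[reg][...,1]>165)).astype(np.uint8)
k=cv2.morphologyEx(k,cv2.MORPH_CLOSE,np.ones((5,5)));k=cv2.morphologyEx(k,cv2.MORPH_OPEN,np.ones((7,7)))
cn=max(cv2.findContours(k,0,2)[0],key=cv2.contourArea)
print("tray",cv2.minAreaRect((plane(c,cn[:,0],.014)[:,:2]*1000).astype(np.float32)))
for nm,a in [("tray end bottles",None)]:
  for (u,v),z in [((147,193),.128),((211,246),.106),((407,200),.095)]:
    print(plane(c,[u,v],z))
```

```text
box rect ((452.009765625, 52.42829895019531), (245.417724609375, 137.42974853515625), 75.54789733886719)
lidknob 52 0.07594496 [[0.45010739 0.04055184 0.07594496]] [0.45011845 0.04055378 0.0761041 ]
boltknob 25 0.095793724 [[ 0.40615406 -0.12331984  0.09579372]] [ 0.40971478 -0.11597022  0.1438782 ]
hsv tray [ 14 167 226] bench [ 17 109 206] [ 15  56 195]
tray ((480.7698059082031, 382.65020751953125), (128.85499572753906, 83.52093505859375), 11.088160514831543)
[[0.59111286 0.40700314 0.128     ]]
[[0.45011977 0.22927609 0.106     ]]
[[ 0.59609773 -0.32187816  0.095     ]]
```

Run:
```python
from h import *
c=dict(np.load("scene0.npz"))
z=cv2.resize(c["pixels"][150:300,120:440],None,fx=2.5,fy=2.5,interpolation=cv2.INTER_CUBIC);cv2.imwrite("pics/zs.png",z)
```

```text
(no output)
```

View pics/zs.png

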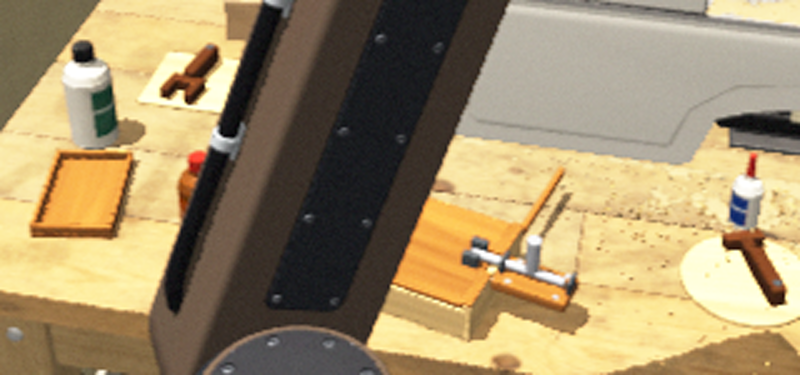

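Request:
{"fn": "apply_moves", "kwargs": {"slide": [[0,0,0],[0,0,0],[0,0,0],[0,0,0],[0,0,0]], "turn": [[0,0,0.089],[0,0,0.089],[0,0,0.089],[0,0,0.089],[0,0,0]], "jaw": [0.4,0.4,0.4,0.4,0.4]}}

```text
time_s: 0.6
tcp_pos: [0.1844, -0.649, 0.24]
eef_rot: [180.0, -0.0, 165.1]
contact_force: [0.2, 0.2, 0.3]
gripper_width: 0.0551
```

```bash
cat >> h.py <<'E'
def go(st,x,y,z,yaw=None):
    R=Ro.from_euler('xyz',st["eef_rot"],degrees=True)
    d=R.inv().apply(np.array([x,y,z])-st["tcp_pos"])
    print("tcp",np.round(st["tcp_pos"],4),"rot",np.round(st["eef_rot"],2),"w",round(st["gripper_width"],4),"F",np.round(st["contact_force"],1),"t",st["time_s"])
    print("tool delta/0.1:",np.round(d*10,3))
    Rt=Ro.from_euler('xyz',[180,0,R.as_euler('xyz',degrees=True)[2] if yaw is None else yaw],degrees=True)
    print("turn/1.5:",np.round((R.inv()*Rt).as_rotvec()/1.5,4))
E
python3 - <<'E'
from h import *;from plant import r
go(r.get_state(),.408,-.120,.20,165.3)
c=dict(np.load("top0.npz"));W=cloud(c);h=W[...,2]
for v in range(256,272): print(v,[int(1000*x) for x in h[v,325:350]])
E
```

```text
tcp [ 0.1844 -0.649   0.24  ] rot [ 1.7995e+02 -3.0000e-02  1.6514e+02] w 0.0551 F [0.2 0.2 0.3] t 0.6
tool delta/0.1: [-0.805  5.687  0.404]
turn/1.5: [ 0.0005 -0.0004 -0.0018]
256 [50, 51, 50, 49, 46, 52, 45, 47, 50, 46, -4, -1, -2, 0, -1, 0, -1, -4, 3, 3, 3, -2, 4, 1, 4]
257 [48, 52, 51, 49, 48, 53, 48, 43, 46, 50, 48, 50, 46, 30, 0, 0, 5, 1, 0, 1, 1, 1, -1, -1, -1]
258 [55, 60, 45, 49, 45, 46, 43, 51, 46, 45, 47, 48, 45, 44, 47, 43, 47, 0, 6, 6, 4, -4, 4, -2, 0]
259 [58, 64, 47, 47, 49, 45, 48, 49, 47, 48, 51, 42, 47, 51, 45, 49, 43, 48, 42, 45, 3, -1, 1, 0, 0]
260 [62, 64, 46, 42, 48, 49, 52, 51, 44, 46, 45, 51, 45, 45, 43, 49, 45, 47, 50, 47, 46, 48, 43, 40, 0]
261 [58, 66, 60, 51, 57, 55, 47, 48, 48, 50, 46, 47, 47, 42, 43, 47, 47, 46, 46, 45, 46, 44, 53, 49, 47]
262 [63, 60, 58, 55, 59, 61, 61, 55, 55, 64, 76, 74, 49, 42, 48, 47, 48, 41, 46, 48, 42, 50, 48, 48, 47]
263 [62, 58, 60, 62, 57, 56, 62, 58, 64, 84, 91, 96, 100, 95, 49, 54, 46, 47, 46, 44, 44, 42, 45, 47, 47]
264 [62, 46, 47, 44, 58, 54, 56, 60, 71, 89, 97, 98, 96, 95, 57, 57, 49, 47, 48, 49, 48, 50, 48, 47, 47]
265 [44, 48, 43, 51, 49, 48, 42, 57, 73, 93, 97, 99, 1306, 98, 97, 57, 55, 57, 61, 55, 43, 42, 48, 48, 63]
266 [48, 49, 47, 45, 46, 48, 50, 45, 51, 84, 96, 95, 98, 101, 92, 61, 59, 60, 57, 59, 53, 54, 46, 56, 64]
267 [50, 46, 46, 46, 49, 44, 46, 50, 46, 43, 95, 97, 92, 98, 55, 55, 60, 59, 60, 62, 60, 59, 46, 62, 64]
268 [48, 51, 47, 44, 49, 50, 49, 46, 47, 47, 49, 45, 48, 47, 43, 46, 45, 44, 55, 58, 62, 56, 46, 61, 65]
269 [-1, 45, 49, 45, 45, 51, 44, 48, 45, 45, 50, 44, 45, 46, 49, 45, 48, 46, 47, 43, 47, 41, 52, 61, 64]
270 [2, 2, 1, 0, 44, 48, 44, 47, 45, 45, 47, 46, 45, 47, 46, 46, 44, 45, 50, 43, 47, 50, 52, 64, 60]
271 [1, 4, 0, 0, 0, 1, 0, 2, 43, 45, 47, 47, 46, 46, 48, 50, 46, 50, 46, 46, 47, 49, 60, 65, -5]
```

Request:
{"fn": "apply_moves", "kwargs": {"slide": [[-0.05,0.4,0],[-0.05,0.4,0],[-0.05,0.4,0],[-0.05,0.4,0],[-0.05,0.4,0],[-0.05,0.4,0],[-0.05,0.4,0],[-0.05,0.4,0]], "turn": [[0,0,0],[0,0,0],[0,0,0],[0,0,0],[0,0,0],[0,0,0],[0,0,0],[0,0,0]], "jaw": [0.4,0.4,0.4,0.4,0.4,0.4,0.4,0.4]}}

```text
time_s: 1.4
tcp_pos: [0.3047, -0.3485, 0.2406]
eef_rot: [180.0, 0.0, 165.5]
contact_force: [0.8, -0.2, 0.2]
gripper_width: 0.0527
```

Request:
{"fn": "apply_moves", "kwargs": {"slide": [[-0.06,0.4,0],[-0.06,0.4,0],[-0.06,0.4,0.05],[-0.06,0.4,0.05],[-0.06,0.4,0.1],[-0.06,0.4,0.2],[0,0,0.2],[0,0,0]], "turn": [[0,0,0],[0,0,0],[0,0,0],[0,0,0],[0,0,0],[0,0,0],[0,0,0],[0,0,0]], "jaw": [0.4,0.4,0.4,0.4,0.4,0.4,0.4,0.4]}}

```text
time_s: 2.2
tcp_pos: [0.399, -0.126, 0.1785]
eef_rot: [-179.9, -0.2, 165.6]
contact_force: [-0.5, -0.5, 0.3]
gripper_width: 0.0525
```

Run:
```python
from h import *;from plant import r
go(r.get_state(),.407,-.121,.082,165.3)
c=r.capture("wrist");cv2.imwrite("pics/w1.png",c["pixels"]);np.savez("w1.npz",**c)
```

```text
tcp [ 0.399  -0.126   0.1785] rot [-179.94   -0.25  165.6 ] w 0.0525 F [-0.5 -0.5  0.3] t 2.2
tool delta/0.1: [-0.069  0.069  0.965]
turn/1.5: [-0.0007 -0.0028  0.0035]
```

View pics/w1.png

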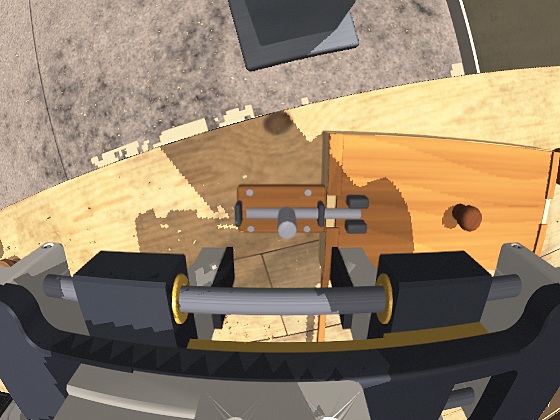

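The wrist view shows the pin's top at about (288,229), between the finger pads (213 and 346). I'll check it against the fisheye ray.

```bash
cat >> h.py <<'E'
def wray(c,uv,z):
    R,t=pose(c);uv=np.atleast_2d(np.array(uv,float))
    a=(uv[:,0]-c["cx"])/c["fx"];b=(uv[:,1]-c["cy"])/c["fy"];th=np.hypot(a,b);s=np.sinc(th/np.pi)
    k=np.sin(th)/np.maximum(th,1e-9)
    ray=np.c_[a*k,b*k,np.cos(th)]@R;o=-t@R
    return o+ray*((z-o[2])/ray[:,2])[:,None]
E
python3 - <<'E'
from h import *
c=dict(np.load("w1.npz"));print(c["fx"],c["cx"],c["cy"],-np.ravel(c["tvec"])@pose(c)[0])
print("pin top",wray(c,[288,229],.096),"lid knob",wray(c,[468,217],.077))
cv2.imwrite("pics/w1z.png",cv2.resize(c["pixels"][170:270,220:400],None,fx=4,fy=4))
E
```

```text
325.19226210127806 281.8427839684426 207.80341109769694 [ 0.32283896 -0.10660007  0.32347997]
pin top [[ 0.40716825 -0.12367487  0.096     ]] lid knob [[0.44570159 0.03477996 0.077     ]]
```

View pics/w1z.png

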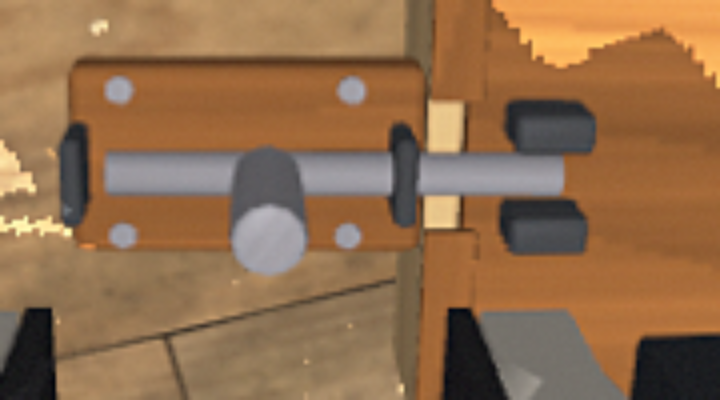

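Request:
{"fn": "apply_moves", "kwargs": {"slide": [[-0.075,0.04,0.2],[0,0,0.25],[0,0,0.25],[0,0,0.2],[0,0,0.06],[0,0,0],[0,0,0],[0,0,0]], "turn": [[0,0,0.003],[0,0,0],[0,0,0],[0,0,0],[0,0,0],[0,0,0],[0,0,0],[0,0,0]], "jaw": [0.4,0.4,0.4,0.4,0.4,1,1,1], "newtons": 20}}

```text
time_s: 3.05
tcp_pos: [0.4095, -0.1252, 0.0858]
eef_rot: [180.0, 0.1, 165.0]
contact_force: [-0.1, -0.2, -0.2]
gripper_width: 0.0339
```

Request:
{"fn": "apply_moves", "kwargs": {"slide": [[0,0,0],[0,0,0],[0,0,0]], "turn": [[0,0,0],[0,0,0],[0,0,0]], "jaw": [1,1,1]}}

```text
time_s: 3.35
tcp_pos: [0.409, -0.125, 0.085]
eef_rot: [180.0, 0.0, 165.0]
contact_force: [0.2, 0.7, 2.8]
gripper_width: 0.0145
```

Request:
{"fn": "apply_moves", "kwargs": {"slide": [[0,-0.08,0],[0,-0.08,0],[0,-0.08,0],[0,-0.07,0],[0,0,0],[0,0,0],[0,0,0]], "turn": [[0,0,0],[0,0,0],[0,0,0],[0,0,0],[0,0,0],[0,0,0],[0,0,0]], "jaw": [1,1,1,1,1,1,1]}}

```text
time_s: 4.05
tcp_pos: [0.4025, -0.1514, 0.0845]
eef_rot: [179.6, 0.2, 164.9]
contact_force: [-0.6, 40.4, 6.6]
gripper_width: 0.0184
```

Request:
{"fn": "apply_moves", "kwargs": {"slide": [[0,0.03,0],[0,0,0],[0,0,0]], "turn": [[0,0,0],[0,0,0],[0,0,0]], "jaw": [1,1,1]}}

```text
time_s: 4.35
tcp_pos: [0.403, -0.1492, 0.0846]
eef_rot: [179.7, 0.1, 164.9]
contact_force: [0.9, 32.9, 8.4]
gripper_width: 0.0142
```

Run:
```python
from h import *;from plant import r
go(r.get_state(),.407,-.121,.082,165.3)
c=r.capture("wrist");cv2.imwrite("pics/w2.png",c["pixels"]);np.savez("w2.npz",**c)
```

```text
tcp [ 0.403  -0.1492  0.0846] rot [1.7966e+02 1.4000e-01 1.6492e+02] w 0.0142 F [ 0.9 32.9  8.4] t 4.35
tool delta/0.1: [0.035 0.283 0.028]
turn/1.5: [ 0.0039  0.0017 -0.0044]
```

View pics/w2.png

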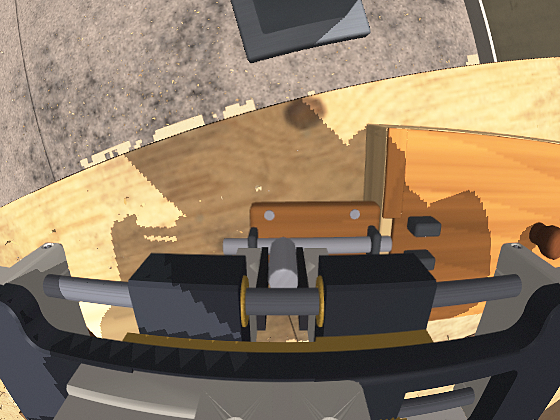

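The rod end has left the lid lugs at (388,243), so the bolt is drawn. I'll release, rise and measure the pin.

Request:
{"fn": "apply_moves", "kwargs": {"slide": [[0,0.02,0],[0,0,0],[0,0,0],[0,0,-0.2],[0,0,-0.3],[0,0,-0.3],[0,0,0]], "turn": [[0,0,0],[0,0,0],[0,0,0],[0,0,0],[0,0,0],[0,0,0],[0,0,0]], "jaw": [0.4,0.4,0.4,0.4,0.4,0.4,0.4]}}

```text
time_s: 5.1
tcp_pos: [0.4038, -0.151, 0.1679]
eef_rot: [179.9, 0.3, 165.0]
contact_force: [0.0, 0.1, 0.3]
gripper_width: 0.0524
```

Run:
```python
from h import *;from plant import r
go(r.get_state(),.4495,.0400,.18,165.3)
c=r.capture("wrist");cv2.imwrite("pics/w3.png",c["pixels"]);np.savez("w3.npz",**c)
```

```text
tcp [ 0.4038 -0.151   0.1679] rot [179.95   0.33 165.  ] w 0.0524 F [0.  0.1 0.3] t 5.1
tool delta/0.1: [ 0.052  1.963 -0.119]
turn/1.5: [ 0.0006  0.0039 -0.0035]
```

View pics/w3.png

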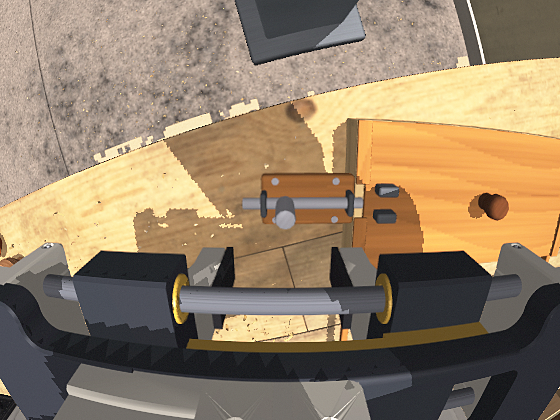

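Run:
```python
from h import *
c=dict(np.load("w3.npz"))
p=wray(c,[285.5,219.5],.096);print("pin top",p,"moved",np.linalg.norm(p[0,:2]-[.40717,-.12367]),"lid knob",wray(c,[495,206],.077))
cv2.imwrite("pics/w3z.png",cv2.resize(c["pixels"][160:260,230:410],None,fx=4,fy=4))
```

```text
pin top [[ 0.40146101 -0.1478804   0.096     ]] moved 0.02487440278716689 lid knob [[0.44577882 0.03368736 0.077     ]]
```

View pics/w3z.png

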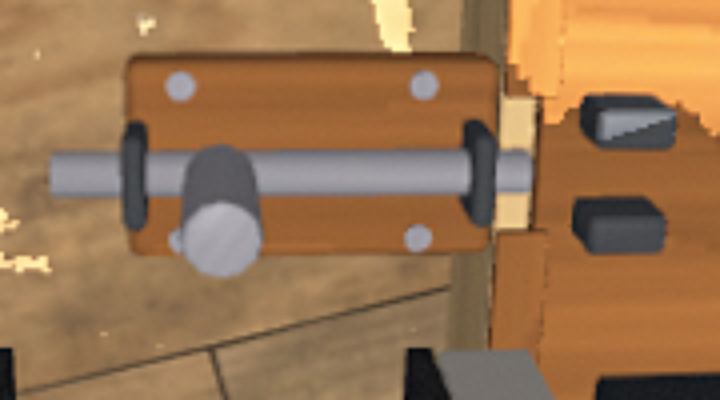

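Run:
```python
from h import *;from plant import r
for n in("scene","top"):
    c=r.capture(n);np.savez(n+"1.npz",**c)
    s=(slice(200,300),slice(260,380)) if n=="scene" else (slice(220,300),slice(290,380))
    cv2.imwrite(f"pics/{n}1.png",cv2.resize(c["pixels"][s],None,fx=5,fy=5,interpolation=cv2.INTER_CUBIC))
```

```text
(no output)
```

View pics/scene1.png

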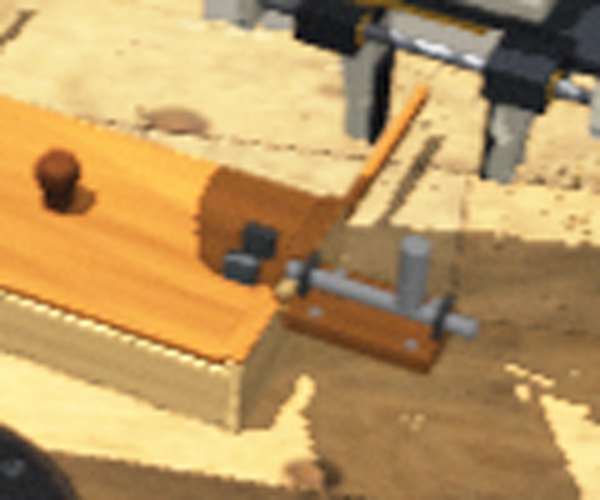

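View pics/top1.png

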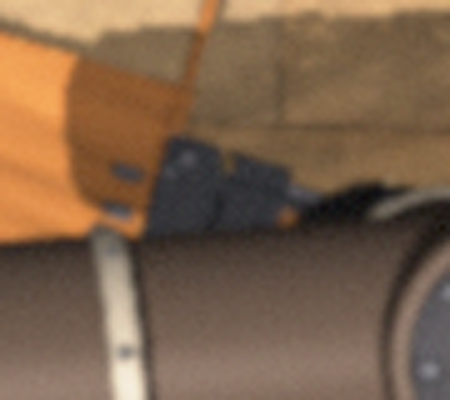

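Against the guides the pin seems to have been about 6 mm out already, which would put it at its 30 mm stop now. I'll re-grip higher, clear of the guides, and pull to confirm.

Request:
{"fn": "apply_moves", "kwargs": {"slide": [[0,0.03,0.2],[0,0,0.25],[0,0,0.25],[0,0,0.05],[0,0,0],[0,0,0],[0,0,0],[0,0,0]], "turn": [[0,0,0],[0,0,0],[0,0,0],[0,0,0],[0,0,0],[0,0,0],[0,0,0],[0,0,0]], "jaw": [0.4,0.4,0.4,0.4,0.7,1,1,1]}}

```text
time_s: 6.05
tcp_pos: [0.4033, -0.1473, 0.0904]
eef_rot: [180.0, 0.1, 165.0]
contact_force: [-0.7, 0.5, 0.2]
gripper_width: 0.0263
```

Request:
{"fn": "apply_moves", "kwargs": {"slide": [[0,0,0],[0,-0.03,0],[0,-0.03,0],[0,0,0],[0,0,0]], "turn": [[0,0,0],[0,0,0],[0,0,0],[0,0,0],[0,0,0]], "jaw": [1,1,1,1,1]}}

```text
time_s: 6.55
tcp_pos: [0.4029, -0.1493, 0.0897]
eef_rot: [179.6, 0.2, 164.9]
contact_force: [0.0, 35.4, 3.6]
gripper_width: 0.0143
```

The pin won't go past the same place at 35 N, so it is at the hard stop, fully drawn. Next, the lid.

Request:
{"fn": "apply_moves", "kwargs": {"slide": [[0,0.04,0],[0,0,0],[0,0,0],[0,0,-0.3],[0,0.1,-0.3],[0,0.4,0],[0,0.4,0],[0,0.4,0]], "turn": [[0,0,0],[0,0,0],[0,0,0],[0,0,0],[0,0,0],[0,0,0],[0,0,0],[0,0,0]], "jaw": [0.4,0.4,0.4,0.4,0.4,0.4,0.4,0.4]}}

```text
time_s: 7.35
tcp_pos: [0.4359, -0.023, 0.15]
eef_rot: [180.0, 0.1, 164.9]
contact_force: [0.9, -0.5, 0.4]
gripper_width: 0.053
```

Request:
{"fn": "apply_moves", "kwargs": {"slide": [[0,0.3,0],[0,0.26,0],[0,0,0],[0,0,0]], "turn": [[0,0,0],[0,0,0],[0,0,0],[0,0,0]], "jaw": [0.4,0.4,0.4,0.4]}}

```text
time_s: 7.75
tcp_pos: [0.4501, 0.0303, 0.1493]
eef_rot: [-180.0, -0.0, 165.1]
contact_force: [0.4, -0.2, -0.2]
gripper_width: 0.0522
```

Run:
```python
from h import *;from plant import r
go(r.get_state(),.4505,.0406,.068,165.3)
c=r.capture("wrist");cv2.imwrite("pics/w4.png",c["pixels"]);np.savez("w4.npz",**c)
```

```text
tcp [0.4501 0.0303 0.1493] rot [-1.7996e+02 -3.0000e-02  1.6505e+02] w 0.0522 F [ 0.4 -0.2 -0.2] t 7.75
tool delta/0.1: [0.022 0.101 0.813]
turn/1.5: [-0.0004 -0.0004 -0.0029]
```

View pics/w4.png

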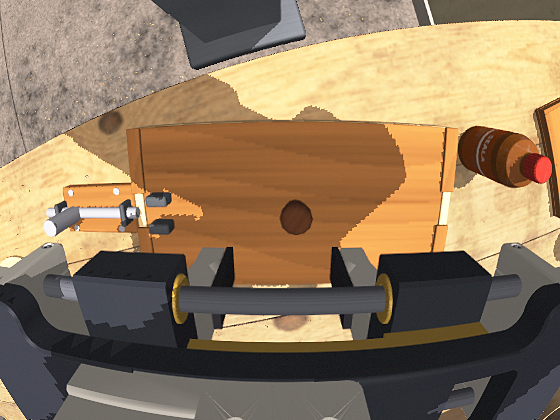

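Run:
```python
from h import *
c=dict(np.load("w4.npz"))
print(wray(c,[296,217],.077))
a=wray(c,[[128,128],[458,129]],.047);print("near corners",a)
```

```text
[[0.44750328 0.04106493 0.077     ]]
near corners [[ 0.34955323 -0.0723726   0.047     ]
 [ 0.4188558   0.19021306  0.047     ]]
```

Request:
{"fn": "apply_moves", "kwargs": {"slide": [[0.03,0.105,0.1],[0,0,0.25],[0,0,0.25],[0,0,0.21],[0,0,0],[0,0,0],[0,0,0],[0,0,0]], "turn": [[0,0,0],[0,0,0],[0,0,0],[0,0,0],[0,0,0],[0,0,0],[0,0,0],[0,0,0]], "jaw": [0.4,0.4,0.4,0.4,0.4,1,1,1], "newtons": 25}}

```text
time_s: 8.6
tcp_pos: [0.4508, 0.0416, 0.0696]
eef_rot: [179.9, 0.1, 165.0]
contact_force: [1.0, -0.2, 0.3]
gripper_width: 0.0342
```

Request:
{"fn": "apply_moves", "kwargs": {"slide": [[0,0,0],[0,0,0],[-0.1,0,0],[-0.2,0,0],[-0.2,0,0],[-0.2,0,0]], "turn": [[0,0,0],[0,0,0],[0,0,0],[0,0,0],[0,0,0],[0,0,0]], "jaw": [1,1,1,1,1,1]}}

```text
time_s: 9.2
tcp_pos: [0.5184, 0.0231, 0.0693]
eef_rot: [180.0, 0.0, 165.0]
contact_force: [-2.6, 2.6, 5.7]
gripper_width: 0.0224
```

Request:
{"fn": "apply_moves", "kwargs": {"slide": [[-0.2,0,0],[-0.2,0,0],[-0.15,0,0],[-0.08,0,0],[0,0,0],[0,0,0],[0,0,0]], "turn": [[0,0,0],[0,0,0],[0,0,0],[0,0,0],[0,0,0],[0,0,0],[0,0,0]], "jaw": [1,1,1,1,1,1,1]}}

```text
time_s: 9.9
tcp_pos: [0.5769, 0.0079, 0.0688]
eef_rot: [180.0, -0.1, 165.0]
contact_force: [-8.5, 6.7, 8.1]
gripper_width: 0.0218
```

Request:
{"fn": "apply_moves", "kwargs": {"slide": [[0,0,0],[0,0,0],[0,0,-0.3],[0,0,-0.4],[0.2,0,-0.4],[0.4,0,-0.2],[0.3,0,0],[0,0,0]], "turn": [[0,0,0],[0,0,0],[0,0,0],[0,0,0],[0,0,0],[0,0,0],[0,0,0],[0,0,0]], "jaw": [0.4,0.4,0.4,0.4,0.4,0.4,0.4,0.4]}}

```text
time_s: 10.7
tcp_pos: [0.4892, 0.0305, 0.1999]
eef_rot: [179.9, 0.1, 165.0]
contact_force: [0.4, 0.3, 0.3]
gripper_width: 0.0524
```

Run:
```python
from h import *;from plant import r
go(r.get_state(),.4505,.0406,.2,165.3)
c=r.capture("wrist");cv2.imwrite("pics/w5.png",c["pixels"]);np.savez("w5.npz",**c)
c=r.capture("top");np.savez("top2.npz",**c);cv2.imwrite("pics/top2.png",cv2.resize(c["pixels"][160:310,120:440],None,fx=2.5,fy=2.5,interpolation=cv2.INTER_CUBIC))
```

```text
tcp [0.4892 0.0305 0.1999] rot [1.7987e+02 8.0000e-02 1.6504e+02] w 0.0524 F [0.4 0.3 0.3] t 10.7
tool delta/0.1: [ 0.4   -0.002 -0.002]
turn/1.5: [ 0.0015  0.0009 -0.0031]
```

View pics/w5.png

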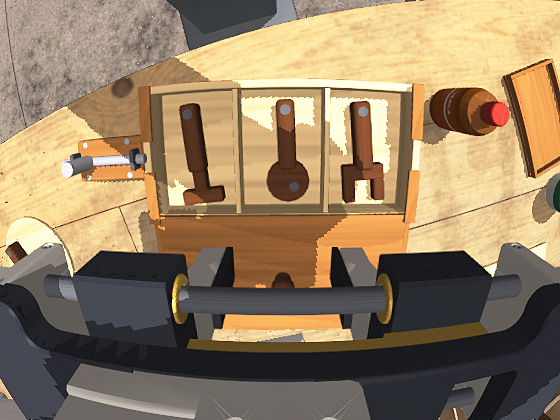

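View pics/top2.png

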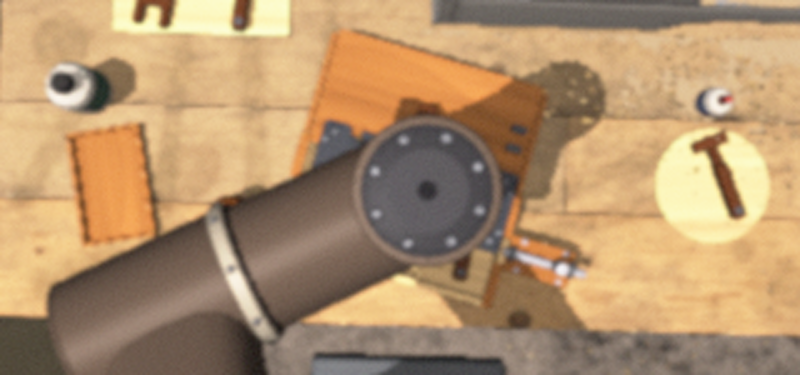

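The right bin holds the tee (handle near (190,110), cross-bar near (208,195)), the middle bin the round and the left bin the fork. Now I'll measure the tee's handle.

Run:
```python
from h import *
c=dict(np.load("w5.npz"));p=c["pixels"]
hsv=cv2.cvtColor(p,cv2.COLOR_BGR2HSV)
m=np.zeros(p.shape[:2],np.uint8);s=(slice(90,212),slice(160,235))
m[s]=((hsv[s][...,2]<130)&(hsv[s][...,1]>110)).astype(np.uint8)
m=cv2.morphologyEx(m,cv2.MORPH_OPEN,np.ones((3,3)))
n,l,st,ce=cv2.connectedComponentsWithStats(m);i=1+np.argmax(st[1:,4]);m=(l==i)
cv2.imwrite("pics/m5.png",cv2.resize(np.hstack([p[80:220,140:260],cv2.cvtColor((m*255).astype(np.uint8),cv2.COLOR_GRAY2BGR)[80:220,140:260]]),None,fx=3,fy=3))
v,u=np.nonzero(m);P=wray(c,np.c_[u,v],.030)[:,:2]
cb=np.array([.4505,.0410]);yaw=np.deg2rad(-14.8);ex=np.array([np.cos(yaw),np.sin(yaw)]);ey=np.array([-ex[1],ex[0]])
B=np.c_[(P-cb)@ex,(P-cb)@ey]*1000
for x in range(-65,65,5):
    k=abs(B[:,0]-x)<2.5
    if k.any(): print(x,np.percentile(B[k,1],[2,98]).round(1),k.sum())
print("x range",B[:,0].min(),B[:,0].max())
# walls at z .047/.038
print("bin inner edges(z=.038) divider",((wray(c,[[235,130],[242,130]],.038)[:,:2]-cb)@ey))
R,t=pose(c);print("cam",-t@R)
# depth cloud
```

```text
-50 [-94.1 -85.2] 15
-45 [-99.7 -80.2] 93
-40 [-99.9 -79.3] 56
-35 [-100.1  -79.4] 67
-30 [-99.2 -78.6] 107
-25 [-98.5 -77.8] 106
-20 [-98.5 -77.9] 104
-15 [-97.8 -77.1] 106
-10 [-97.1 -76.3] 106
-5 [-96.3 -76.5] 104
0 [-95.6 -75.8] 102
5 [-95.7 -75. ] 102
10 [-95.1 -74.2] 102
15 [-94.4 -74.5] 95
20 [-92.5 -74.8] 77
25 [-89.7 -74. ] 77
30 [-89.  -73.3] 75
35 [-88.9 -59.6] 124
40 [-95.1 -58.6] 162
45 [-86.8 -58.6] 125
50 [-80.8 -59.8] 85
x range -48.78277689123395 52.023410907998255
bin inner edges(z=.038) divider [-0.04395157 -0.03729836]
cam [0.41234595 0.05041458 0.34441916]
```

View pics/m5.png

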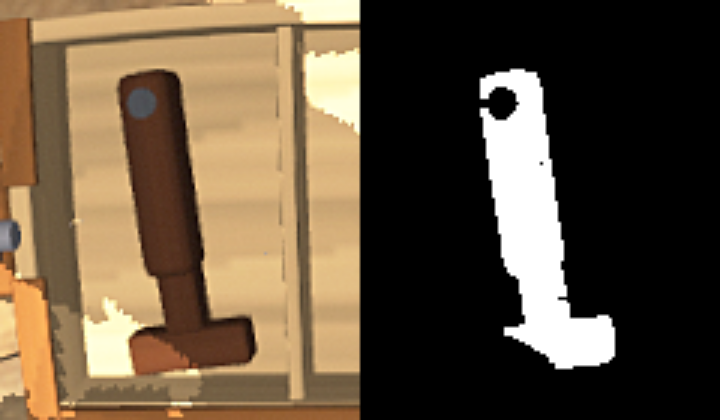

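Run:
```python
from h import *;from plant import r
go(r.get_state(),.4287,-.0417,.12,171.7)
```

```text
tcp [0.4917 0.0304 0.1993] rot [1.7993e+02 9.0000e-02 1.6506e+02] w 0.0526 F [ 0.7 -0.1 -0.5] t 10.8
tool delta/0.1: [ 0.424 -0.86   0.792]
turn/1.5: [ 0.0007  0.0011 -0.0773]
```

Request:
{"fn": "apply_moves", "kwargs": {"slide": [[0.21,-0.3,0],[0.21,-0.3,0.2],[0,-0.26,0.3],[0,0,0.29],[0,0,0],[0,0,0]], "turn": [[0,0,0],[0,0,0],[0,0,0],[0,0,-0.077],[0,0,0],[0,0,0]], "jaw": [0.66,0.66,0.66,0.66,0.66,0.66]}}

```text
time_s: 11.4
tcp_pos: [0.4296, -0.0422, 0.1197]
eef_rot: [-179.9, -0.1, 171.4]
contact_force: [0.5, 0.4, 1.0]
gripper_width: 0.0298
```

Run:
```python
from h import *;from plant import r
go(r.get_state(),.4287,-.0417,.022,171.7)
c=r.capture("wrist");cv2.imwrite("pics/w6.png",c["pixels"]);np.savez("w6.npz",**c)
```

```text
tcp [ 0.4296 -0.0422  0.1197] rot [-1.7993e+02 -6.0000e-02  1.7145e+02] w 0.0298 F [0.5 0.4 1. ] t 11.4
tool delta/0.1: [0.008 0.005 0.977]
turn/1.5: [-0.0008 -0.0007 -0.0029]
```

View pics/w6.png

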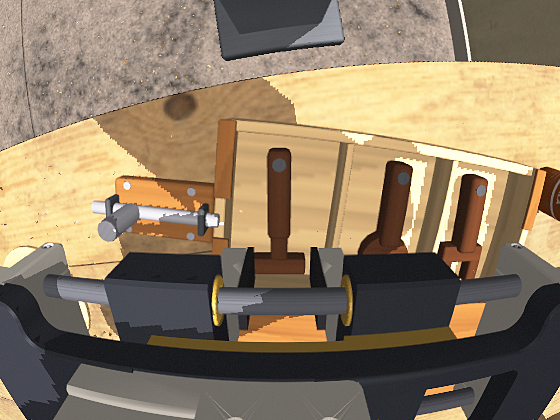

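Run:
```python
from h import *
c=dict(np.load("w6.npz"))
R=Ro.from_euler('xyz',[180,0,171.45],degrees=True);T=np.array([.4296,-.0422,.1197])
for n,uv,z in [("pin",[106,232],.096),("lev L top",[270,190],.03),("lev R top",[290,190],.03),("near end",[279,149],.03),("div",[346,145],.038),("wallR in",[234,135],.047),("wall floor",[241,150],.006)]:
    print(n,(R.inv().apply(wray(c,uv,z)-T)*1000).round(1))
cv2.imwrite("pics/w6z.png",cv2.resize(c["pixels"][110:280,200:380],None,fx=4,fy=3.5))
```

```text
pin [[  11.5 -109.3   23.7]]
lev L top [[20.6 -9.2 89.7]]
lev R top [[20.6  5.6 89.7]]
near end [[51.2 -2.5 89.7]]
div [[55.5 44.8 81.7]]
wallR in [[ 63.  -32.4  72.7]]
wall floor [[ 47.8 -33.1 113.7]]
```

View pics/w6z.png

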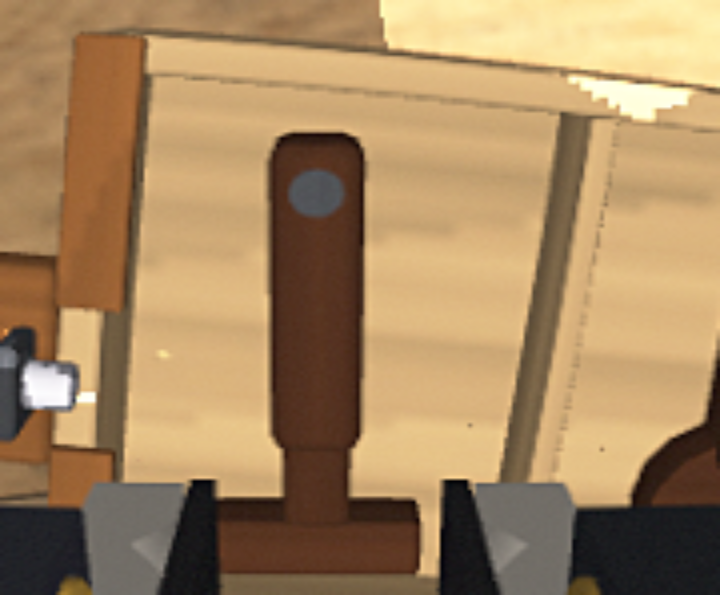

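Request:
{"fn": "apply_moves", "kwargs": {"slide": [[0,0,0.2],[0,0,0.2],[0,0,0.2],[0,0,0.1],[0,0,0]], "turn": [[0,0,0],[0,0,0],[0,0,0],[0,0,0],[0,0,0]], "jaw": [0.66,0.66,0.66,0.66,0.66]}}

```text
time_s: 11.95
tcp_pos: [0.4291, -0.0417, 0.0494]
eef_rot: [-180.0, -0.1, 171.6]
contact_force: [-0.1, 0.8, -0.5]
gripper_width: 0.0297
```

Request:
{"fn": "apply_moves", "kwargs": {"slide": [[0,0,0.1],[0,0,0.08],[0,0,0.08],[0,0,0]], "turn": [[0,0,0],[0,0,0],[0,0,0],[0,0,0]], "jaw": [0.66,0.66,0.66,0.66]}}

```text
time_s: 12.35
tcp_pos: [0.4282, -0.0422, 0.0227]
eef_rot: [-180.0, -0.1, 171.6]
contact_force: [0.2, -0.2, 0.0]
gripper_width: 0.0297
```

No contact on the way down. I'll close on the handle.

Request:
{"fn": "apply_moves", "kwargs": {"slide": [[0,0,0],[0,0,0],[0,0,0],[0,0,0],[0,0,-0.1],[0,0,-0.2],[0,0,0]], "turn": [[0,0,0],[0,0,0],[0,0,0],[0,0,0],[0,0,0],[0,0,0],[0,0,0]], "jaw": [1,1,1,1,1,1,1], "newtons": 30}}

```text
time_s: 13.05
tcp_pos: [0.4304, -0.0415, 0.056]
eef_rot: [179.9, 0.2, 171.7]
contact_force: [-0.3, -0.1, -1.3]
gripper_width: 0.0179
```

Request:
{"fn": "apply_moves", "kwargs": {"slide": [[0,0,-0.3],[0,0,-0.4],[0,0,-0.4],[0,0,-0.2],[0,0,0]], "turn": [[0,0,0],[0,0,0],[0,0,0],[0,0,0],[0,0,0]], "jaw": [1,1,1,1,1]}}

```text
time_s: 13.55
tcp_pos: [0.4305, -0.0415, 0.1869]
eef_rot: [179.8, 0.3, 171.6]
contact_force: [-0.1, -0.0, -1.7]
gripper_width: 0.0175
```

Run:
```python
from h import *;from plant import r
go(r.get_state(),.482,.382,.18,191.1)
c=r.capture("wrist");cv2.imwrite("pics/w7.png",c["pixels"]);np.savez("w7.npz",**c)
```

```text
tcp [ 0.4305 -0.0415  0.1869] rot [179.84   0.34 171.64] w 0.0175 F [-0.1 -0.  -1.7] t 13.55
tool delta/0.1: [0.107 4.265 0.08 ]
turn/1.5: [ 0.0011  0.0043 -0.2264]
```

View pics/w7.png

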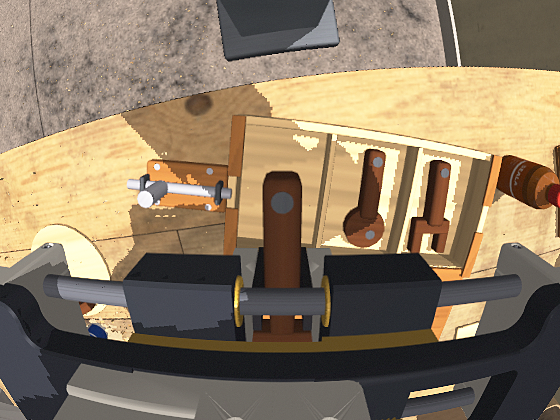

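Request:
{"fn": "apply_moves", "kwargs": {"slide": [[0,0.2,0],[0,0.4,0],[0,0.4,0],[0,0.4,0],[0,0.4,0],[0,0.4,0],[0,0.4,0],[0,0.4,0]], "turn": [[0,0,0],[0,0,0],[0,0,0],[0,0,0],[0,0,0],[0,0,0],[0,0,0],[0,0,0]], "jaw": [1,1,1,1,1,1,1,1]}}

```text
time_s: 14.4
tcp_pos: [0.4718, 0.256, 0.1819]
eef_rot: [-179.9, -0.1, 171.6]
contact_force: [0.6, 0.2, -0.2]
gripper_width: 0.0177
```

Request:
{"fn": "apply_moves", "kwargs": {"slide": [[0.05,0.4,0],[0.05,0.4,0],[0,0.3,0],[0,0.15,0],[0,0,0],[0,0,0],[0,0,0],[0,0,0]], "turn": [[0,0,0],[0,0,0],[0,0,0],[0,0,0],[0,0,-0.075],[0,0,-0.075],[0,0,-0.075],[0,0,0]], "jaw": [1,1,1,1,1,1,1,1]}}

```text
time_s: 15.2
tcp_pos: [0.4804, 0.379, 0.1822]
eef_rot: [-179.9, -0.1, -169.0]
contact_force: [0.1, -0.2, -1.6]
gripper_width: 0.0175
```

Run:
```python
from h import *;from plant import r
go(r.get_state(),.482,.382,.1,191.1)
c=r.capture("wrist");cv2.imwrite("pics/w8.png",c["pixels"]);np.savez("w8.npz",**c)
```

```text
tcp [0.4804 0.379  0.1822] rot [-1.7992e+02 -1.1000e-01 -1.6897e+02] w 0.0175 F [ 0.1 -0.2 -1.6] t 15.2
tool delta/0.1: [-0.023  0.027  0.822]
turn/1.5: [-0.0009 -0.0012 -0.0009]
```

View pics/w8.png

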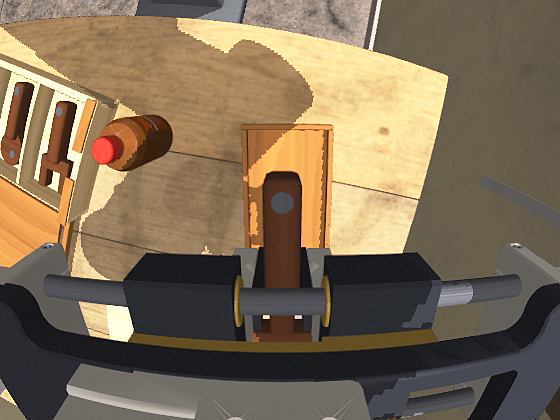

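Run:
```python
from h import *
c=dict(np.load("w8.npz"))
R=Ro.from_euler('xyz',[180,0,-168.97],degrees=True);T=np.array([.4804,.379,.1822])
a=wray(c,[[243,125],[333,125]],.016);b=R.inv().apply(a-T)*1000;print(b.round(1),a.round(4))
print("centre in tool",(b.mean(0)-[69,0,0]).round(1), "lever near end",(R.inv().apply(wray(c,[282,172],.19)-T)*1000).round(1))
```

```text
[[ 65.8 -37.8 166.2]
 [ 66.1  48.  166.2]] [[0.423  0.3293 0.016 ]
 [0.4064 0.4135 0.016 ]]
centre in tool [ -3.    5.1 166.2] lever near end [[53.  -0.6 -7.8]]
```

Request:
{"fn": "apply_moves", "kwargs": {"slide": [[-0.03,0.045,0.2],[0,0,0.35],[0,0,0.35],[0,0,0.3],[0,0,0.15],[0,0,0.1],[0,0,0],[0,0,0]], "turn": [[0,0,0],[0,0,0],[0,0,0],[0,0,0],[0,0,0],[0,0,0],[0,0,0],[0,0,0]], "jaw": [1,1,1,1,1,1,1,1]}}

```text
time_s: 16.05
tcp_pos: [0.4833, 0.3852, 0.0391]
eef_rot: [180.0, 0.0, -169.1]
contact_force: [0.9, 0.3, 0.1]
gripper_width: 0.0175
```

Run:
```python
from h import *;from plant import r
go(r.get_state(),.4845,.3835,.023,191.1)
```

```text
tcp [0.4833 0.3852 0.0391] rot [ 1.7998e+02  3.0000e-02 -1.6910e+02] w 0.0175 F [0.9 0.3 0.1] t 16.05
tool delta/0.1: [-0.008 -0.019  0.161]
turn/1.5: [ 0.0002  0.0004 -0.0023]
```

Request:
{"fn": "apply_moves", "kwargs": {"slide": [[0,0,0.08],[0,0,0.05],[0,0,0.03],[0,0,0],[0,0,0]], "turn": [[0,0,0],[0,0,0],[0,0,0],[0,0,0],[0,0,0]], "jaw": [1,1,1,1,1]}}

```text
time_s: 16.55
tcp_pos: [0.483, 0.3851, 0.0228]
eef_rot: [180.0, 0.0, -169.0]
contact_force: [-1.6, -0.5, 2.0]
gripper_width: 0.0177
```

Light contact with the floor. I'll release and rise.

Request:
{"fn": "apply_moves", "kwargs": {"slide": [[0,0,0],[0,0,0],[0,0,0],[0,0,-0.1],[0,0,-0.3],[0,0,-0.4],[0,0,-0.4],[0,0,0]], "turn": [[0,0,0],[0,0,0],[0,0,0],[0,0,0],[0,0,0],[0,0,0],[0,0,0],[0,0,0]], "jaw": [0.7,0.7,0.7,0.7,0.7,0.7,0.7,0.7]}}

```text
time_s: 17.35
tcp_pos: [0.4854, 0.3876, 0.1498]
eef_rot: [179.6, 0.5, -169.0]
contact_force: [0.2, 0.6, -0.2]
gripper_width: 0.0262
```

Request:
{"fn": "apply_moves", "kwargs": {"slide": [[0.0,-0.3,-0.2],[0.0,-0.4,0],[0.0,-0.4,0],[0.0,-0.4,0],[0.0,-0.4,0],[0,-0.3,0],[0,0,0]], "turn": [[0,0,0],[0,0,0],[0,0,0],[0,0,0],[0,0,0],[0,0,0],[0,0,0]], "jaw": [0.7,0.7,0.7,0.7,0.7,0.7,0.7]}}

```text
time_s: 18.05
tcp_pos: [0.5249, 0.1659, 0.1632]
eef_rot: [180.0, 0.0, -169.2]
contact_force: [0.3, 0.8, 0.5]
gripper_width: 0.0266
```

Run:
```python
from h import *;from plant import r
go(r.get_state(),.482,.382,.1,191.1)
for n in ("wrist","top"):
    c=r.capture(n);np.savez(n+"9.npz",**c)
    p=c["pixels"] if n=="wrist" else cv2.resize(c["pixels"][160:310,120:440],None,fx=2.5,fy=2.5,interpolation=cv2.INTER_CUBIC)
    cv2.imwrite(f"pics/{n}9.png",p)
```

```text
tcp [0.5249 0.1659 0.1632] rot [ 1.8000e+02  1.0000e-02 -1.6921e+02] w 0.0266 F [0.3 0.8 0.5] t 18.05
tool delta/0.1: [0.017 2.203 0.632]
turn/1.5: [ 0.      0.0001 -0.0037]
```

View pics/wrist9.png

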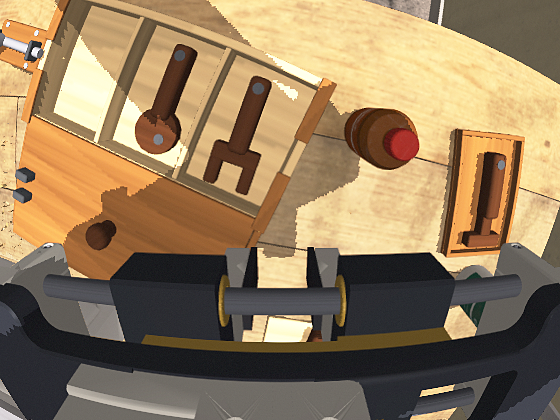

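View pics/top9.png

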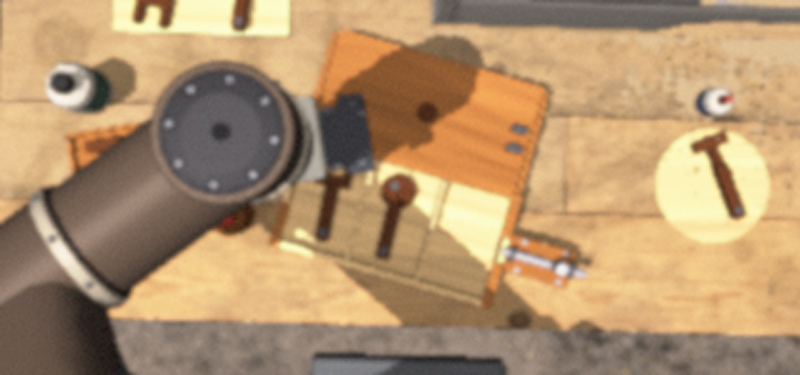

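The tee lies flat in the tray at (490,200), and the fork and round are still in the box. Last, I'll check the lid travel and bolt, plus the lever height from wrist depth.

Run:
```python
from h import *
c=dict(np.load("top9.npz"));W=cloud(c);h=cv2.medianBlur(W[...,2].astype(np.float32),3)
k=np.zeros(h.shape,bool);k[190:220,278:305]=1;k&=(h>.065)&(h<.09)
v,u=np.nonzero(k);p=plane(c,[u.mean(),v.mean()],.076)[0];print("lid knob",p,k.sum(),"open",np.linalg.norm(p[:2]-[.4501,.0406]))
k=np.zeros(h.shape,bool);k[255:285,330:365]=1;k&=(h>.085)&(h<.11)
v,u=np.nonzero(k);print("pin",plane(c,[u.mean(),v.mean()],.096)[0],k.sum())
w=dict(np.load("wrist9.npz"));print("tray lever: near,mid",wray(w,[[495,152],[492,205]],.029).round(3))
```

```text
lid knob [0.57387291 0.00853642 0.076     ] 50 open 0.12785853762151905
pin [ 0.40055053 -0.14675804  0.096     ] 22
tray lever: near,mid [[0.434 0.366 0.029]
 [0.488 0.382 0.029]]
```

```bash
python3 -c "
from plant import r
print(r.close_job())"
```

```text
the job is handed in; nothing more can be done
None
```

The tee lever, which matches the pattern on the round board, is lying in the tray. The bolt is drawn and the lid is open. I handed the job in at about 18 s; no verdict was reported.

- **Bolt:** pulled twice until it would go no further, with about 35 N at the second stop. The pin then sat at about y -195 mm in the box frame, which is 30 mm drawn. The cameras show it moved only about 25 mm from where it started. I put the difference down to the bolt starting about 5 mm out, and did not check that another way.
- **Lid:** slid back with the tool travelling about 130 mm; the top camera puts the knob 128 mm from where it started.
- **Tee lever:** taken from the right-hand bin and set down with about 2 N of floor contact. The last wrist picture shows it flat, near the tray's centre. I did not measure its tilt or height directly.
- **Everything else:** the round and fork levers are still in their bins. The sealer and glue bottles look undisturbed in the last pictures. The polish bottle also looks to be where it was. The gripper was empty and clear of everything.

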